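# Draw the orange light shield from the leaning stack and swing it in front of the lamp

## Task

Draw the orange panel out of the stack leaning against the white stand's wall, leaving the other three panels leaning there, and stand it centred on the ledge of the swivel easel, bottom edge between lip and back rest, tab up, leaning against the back rest. Once you have let go of it, turn the easel clockwise (its upright black handle is there for that) until its white pointer clicks in at the red mark in front of the lamp, with the panel riding along. Last, push the lamp's red-tipped lever all the way over to switch the lamp on; do not disturb the cup, the jaw model or the yellow dish.

Things in the scene. Friction and masses are not known exactly. Their poses are not given: they have to be found in the camera images.
- orange_mid (a point): orange acrylic panel (about 150 g), 150 mm wide (y axis), 100 mm tall (z axis, up along the panel), 8 mm thick (x); orange grip tab on its top edge, 22 mm wide, 36 mm tall, 8 mm thick, at y = -20 mm. Point: the panel's centre, 50 mm above its bottom edge. The panel to move; its place in the stack varies.
- orange_tab (a point): centre of the orange grip tab, 118 mm above the panel's bottom edge; the tab reaches 18 mm above and below; panel's axes. Nothing stands in front of or behind a tab above the panels' top edges (18 mm below this point). Pinch it across its 8 mm thickness (x), coming down along the leaning panel; draw out along the panel's plane, 150 mm to clear the other tabs.
- blue_mid (a point): blue acrylic panel (about 150 g), 150 mm wide (y axis), 100 mm tall (z axis, up along the panel), 8 mm thick (x); blue grip tab on its top edge, 22 mm wide, 36 mm tall, 8 mm thick, at y = -60 mm. Point: the panel's centre, 50 mm above its bottom edge. Stays in the stack.
- green_mid (a point): green acrylic panel (about 150 g), 150 mm wide (y axis), 100 mm tall (z axis, up along the panel), 8 mm thick (x); green grip tab on its top edge, 22 mm wide, 36 mm tall, 8 mm thick, at y = 20 mm. Point: the panel's centre, 50 mm above its bottom edge. Stays in the stack.
- white_mid (a point): white acrylic panel (about 150 g), 150 mm wide (y axis), 100 mm tall (z axis, up along the panel), 8 mm thick (x); white grip tab on its top edge, 22 mm wide, 36 mm tall, 8 mm thick, at y = 60 mm. Point: the panel's centre, 50 mm above its bottom edge. Stays in the stack.
- stand_mid (a point): white stand, fixed: floor plate 150 x 190 mm, 8 mm thick; its wall, 190 mm wide, rises 85 mm above the floor, front face 50 mm to -x of this point, which is on the floor's top face (z up, y along the wall). On the floor four panels lie flat on one another in any order, leaning 15 degrees back (tops to -x), the rear one on the wall's top edge.
- ledge (a point): swivel easel: grey disc, radius 90 mm. Point: on its vertical turning axis, on its top face (44 mm above the table), where the panel stands. x: the easel's front (handle, white pointer), turns with it. The panel's bottom edge goes along y, between x = -12 and +12 mm: in front a lip 13 mm high, 140 mm long; behind a back rest 110 mm wide, 85 mm high, leaning back 15 degrees (top to -x).
- handle (a point): upright round black handle of the easel, 16 mm in diameter, standing on the white pointer arm 105 mm in front (x of the ledge) of the turning axis. Point: on the handle's axis, 87 mm above the table; it ends 30 mm higher.
- swivel (a joint): angle of the easel, rad, growing clockwise seen from above. Sprung clicks every 30 degrees: 0, 0.524, 1.047, 1.571, 2.094, 2.618; starts in one of the first three. The wide red mark is 2.094 (120 degrees); the other marks are narrow and white. Stops at -0.2 and 2.8. A click takes about 2 to 5 N at the handle.
- lamp_lever (a joint): lamp switch lever, rad: 0 off (leaning to the station's -x), 1.0 on (leaning to +x, at its stop). Stays where it is left; about 1 N at its tip moves it.
- lamp_lever_tip (a point): centre of the lever's red ball, 26 mm in diameter. The steel rod, 10 mm thick, is 80 mm long from ball centre to pivot; the pivot is 32 mm above the table and, when off, 38 mm to the station's +x of the ball. Swings in the station's x-z plane.
- station (a point): fixed grey base board, 150 x 510 x 10 mm, carrying easel, lever and lamp. Point: on the table, on the easel's turning axis. x: the way the lever is pushed; z up. The lever's block is 175 mm to +y, the lamp (165 mm tall) 265 mm to -y.
- jaw_mid (a point): pink jaw model with white teeth, about 60 x 60 x 32 mm, on the blue tray; its middle. Leave alone.
- dish_mid (a point): yellow round dish, 54 mm in diameter, 22 mm tall, on the blue tray; its middle. Leave alone.
- cup_mid (a point): black paper cup, 100 mm tall, 74 mm in diameter; half-way up its axis. Leave alone.
- orange_panel: the orange panel: origin at the centre of its bottom edge, axes as for its centre point.
Things that resemble listed ones, but are neither listed nor needed, are in the scene too. Of the things that look like the orange_panel, the largest one is meant.

How it is judged (in metres and radians):
On the way, in this order (a step that is already met when the one before it is completed fails the run):
1. the orange panel is drawn clear of the stack, the others still leaning (horizontal distance between orange_mid and stand_mid above 0.16 m and angle between blue_mid's own z axis and vertical between 0.08 and 0.6 rad and distance of each of blue_mid, green_mid, white_mid from where it was at the start of the episode below 0.045 m and angle between green_mid's own z axis and vertical between 0.08 and 0.6 rad and angle between white_mid's own z axis and vertical between 0.08 and 0.6 rad), for 0.1 s.
2. the orange panel stands on the easel's ledge, leaning on the back rest, let go, before the easel is turned to the mark (x of orange_mid in the frame of ledge between -0.04 and 0.012 m and y of orange_mid in the frame of ledge between -0.025 and 0.025 m and z of orange_mid in the frame of ledge between 0.036 and 0.057 m and angle between orange_mid's own z axis and vertical between 0.08 and 0.52 rad and angle between the y axis of orange_mid and the y axis of ledge, either way round below 0.2 rad and contact force between the fingers and orange_panel below 0.1 N and value of joint swivel below 1.4 rad), for 0.2 s.
3. the easel is clicked in at the red mark with the panel on it (x of orange_mid in the frame of ledge between -0.04 and 0.012 m and y of orange_mid in the frame of ledge between -0.025 and 0.025 m and z of orange_mid in the frame of ledge between 0.036 and 0.057 m and angle between orange_mid's own z axis and vertical between 0.08 and 0.52 rad and angle between the y axis of orange_mid and the y axis of ledge, either way round below 0.2 rad and value of joint swivel between 1.98 and 2.21 rad and velocity of joint swivel between -0.1 and 0.1 rad/s), for 0.2 s.
4. the lamp lever is pushed over (x of orange_mid in the frame of ledge between -0.04 and 0.012 m and y of orange_mid in the frame of ledge between -0.025 and 0.025 m and z of orange_mid in the frame of ledge between 0.036 and 0.057 m and angle between orange_mid's own z axis and vertical between 0.08 and 0.52 rad and angle between the y axis of orange_mid and the y axis of ledge, either way round below 0.2 rad and value of joint swivel between 1.98 and 2.21 rad and value of joint lamp_lever above 0.85 rad), for 0.1 s.
At the end, for the whole second after the job is handed in: Orange panel let go, at rest on the ledge, tab up, leaning 5 to 30 degrees, within 25 mm of centred and 11 degrees of parallel; easel within 0.11 rad of the red mark (2.094); lever past 0.85 rad; the other panels still leaning in the stack (5 to 34 degrees, moved under 45 mm) (all of step 4 and contact force between the fingers and orange_panel below 0.1 N and linear speed of orange_panel below 0.02 m/s and velocity of joint swivel between -0.05 and 0.05 rad/s and angle between blue_mid's own z axis and vertical between 0.08 and 0.6 rad and distance of each of blue_mid, green_mid, white_mid from where it was at the start of the episode below 0.045 m and angle between green_mid's own z axis and vertical between 0.08 and 0.6 rad and angle between white_mid's own z axis and vertical between 0.08 and 0.6 rad); the robot touches nothing.
It fails at once if another panel topples or is carried off (angle between any of blue_mid, green_mid, white_mid's own z axis and vertical above 0.7 rad or distance of any of blue_mid, green_mid, white_mid from where it was at the start of the episode above 0.07 m).
It fails at once if the lamp is switched on before the easel is at the red mark (value of joint lamp_lever above 0.6 rad and not (value of joint swivel between 1.98 and 2.21 rad)).
It fails at once if cup, jaw model or dish is disturbed (distance of any of jaw_mid, dish_mid, cup_mid from where it was at the start of the episode above 0.03 m).
It also fails if it takes over 64 s, if anything falls off the work surface, if the arm or the gripper's body presses on something with over 40 N, if the wrist force passes 120 N, or if a joint passes its speed limit or range.

## Robot

A 6-joint arm with a two-finger parallel gripper is mounted at the origin on the work surface. World frame = base frame: x ahead of the robot, y to its left, z up, the work surface at z = 0. Lengths are in mm, angles in degrees, forces in N, time in s.
With the tool pointing down it reaches from about 400 to 925 mm from the base axis. Payload 12.5 kg.
Tool frame: the origin (TCP) lies on the centre line of the jaws, within the pads' length; the fingertips stand 17 mm ahead of it and the grasp point (between the pads) lies 2 mm behind it (robot.tip_reach is the distance from the TCP to the fingertips, in mm); z points along the fingers, x is the direction in which the jaws open and shut, and the axes are right-handed (so a half turn about z gives the same grasp; the last joint's range is limited). The gripper opens to 95 mm and grips with 3 to 60 N. Pads are 20 mm wide; open, the fingers measure 119 mm over their backs; the gripper's body (75 mm by 180 mm) begins 59 mm behind the grasp point.
Start: joints at [-70.279, 28.126, 89.318, -0, 62.55, -6.05], TCP at [271.765, -562.84, 231.661] pointing down, gripper open.
Joint ranges: [-177.58, 177.58], [-47.91, 125.51], [2.72, 160], [-65.01, 245.01], [3.68, 167.84], [-153.87, 153.87]. Speed limits (degrees/s): [127.2, 127.2, 159.86, 180, 180, 180].

## Interface

Orientations are given as [roll, pitch, yaw] about the fixed x, y, z axes, in that order (R = Rz(yaw) Ry(pitch) Rx(roll)).
In Python, from rig import status, imaging, ticket, robot gives the robot as it stands.
- The arm moves only by the tool carry_out, never from a script. Its argument "motion" is text: rows parted by semicolons, each of 5 numbers parted by spaces: the opening in per cent of the stroke, from 0 (shut) to 100 (fully open), then the shift along the world's x, y, z normalised to -1 to 1, where 1 is 0.04 m, then the turn about the world's z normalised to -1 to 1, where 1 is 90 degrees. In form: hand dx dy dz twist; .... A call has 1 to 20 rows; each row shifts and turns the pose as measured when the row begins; what a row does not reach is not made up. A row lasts 1/12 s, in which the tool goes at most 41.7 mm and 7.16 degrees, less where a joint would pass 70% of its speed; a pose out of reach is approached as far as the arm can. A call with a number of a shift or a turn outside -1 to 1 is refused whole. A call with a gripper value outside its range is refused whole. The fingers move at their own pace and stop on an object; "force" is the grip in N (left out, the last holds). Time passes only in rows, so rows that do not move let the fingers close. It gives the time, the measured TCP pose, the force and the opening at its end, in the units of the state.
- status.get_obs(): the state, without advancing time (a new reading comes with each control period).
- imaging.read_camera(name): name is "scene" or "top" or "wrist"; returns (picture, depth): 420x560x3 uint8, red, green, blue; 420x560 float32, mm along the optical axis (not along the pixel's ray), 0 where there is no reading.
- imaging.get_calibration(name): a dict with "mtx" (3x3 intrinsics, pixels), "distortion" ([k1, k2, p1, p2, k3] as OpenCV has them; the pictures are not rectified), "R" (3x3) and "t" (3): a world point X has camera coordinates R X + t. Camera axes: x right, y down, z forward; pixel columns grow to the right and rows downward; lengths in mm; the calibration is good to about 2 mm. A picture is of the moment at which its call begins: read the wrist's pose just before it. get_calibration takes no time and is no camera call; for the wrist camera it gives the pose at the moment of the call.
- ticket.hand_in(): hands the job in, once; it reports no verdict.
Trained networks look in the newest picture that a camera, given by its name, has taken for a name from the list of things; names that differ only in an ending like _2 or _b are one class to them, and where a whole thing is asked for, a point or a joint stands for the part that bears it (a point fixed in the world has none). Each returns a list of dicts, best first, with "confidence" (0 to 1); they miss things now and then, are a little off and sometimes report something else, mostly with a low value. They report only what shows in the picture. A call takes as long as a camera call. They do not tell look-alikes from the thing itself.
- imaging.find_in(thing, camera): "bbox" ([left, top, right, bottom] in pixels, round what is visible of it).
The state is a dict: "t": time; "qpos": joint angles; "joint_velocities": joint speeds; "tau": joint torques, N m; "position": TCP position; "tcp_rot": TCP orientation; "ft_force": force on the tool from outside, world axes, zero at the start; "moment": the same for the moment, N m; "width": finger opening in mm.
Only numpy, scipy, OpenCV 4.12 (cv2) and the standard library are available. Lean on these libraries where they do the work, as an engineer would, in place of code of your own. Each camera call takes 0.05 s, during which the arm holds its last target.

## Working session

There is one attempt and no reset: what is moved stays moved. The work goes in short steps, Python scripts to look and compute and a tool call to move; the robot and the scene stay as the last step left them, time stands still between calls to the robot, and variables do not carry over. Pictures are saved under pics/ and viewed, and the job is handed in when it is done.

Besides the shell and the picture viewer there is one more tool, called after ">>>" as a command line: name --argument value ..., lists and objects as JSON in quotes. carry_out: Moves the arm, as the interface text tells. Scaled input: -1 to 1 covers 0.04 m each way for a shift and 90 degrees each way for a turn. Its arguments: {"type":"object","properties":{"motion":{"type":"string"},"force":{"type":"number"}},"required":["motion"]}

```bash
ls; mkdir -p pics
python3 - <<'E'
from rig import status, imaging, ticket, robot
import cv2,numpy as np
print(status.get_obs())
for n in ["scene","top","wrist"]:
    p,d=imaging.read_camera(n); cv2.imwrite(f"pics/{n}0.png",p[:,:,::-1]); np.save(f"pics/{n}0.npy",d)
    c=imaging.get_calibration(n); print(n,c)
    np.savez(f"pics/{n}0cal.npz",**{k:np.array(v) for k,v in c.items()})
print([x for x in dir(robot) if x[0]!='_'])
E
```

```text
pics
{'t': 0.0, 'qpos': array([-7.02783310e+01,  2.81644108e+01,  8.93509277e+01, -1.65933566e-03,
        6.25500212e+01, -6.05060529e+00]), 'joint_velocities': array([ 0.1288955 ,  0.03279285, -0.02285162,  0.11202054,  0.04490631,
        0.08750021]), 'tau': array([-7.59829782e-04, -6.12646222e+01, -2.58174384e+01,  6.92796987e-02,
        4.82655130e-02, -1.15825665e-04]), 'position': array([ 271.68001192, -562.601562  ,  231.05406489]), 'tcp_rot': array([-1.79994574e+02,  6.51507664e-02, -6.42269569e+01]), 'ft_force': array([ 0.55052248,  0.18737775, -0.65653222]), 'moment': array([ 0.0377173 ,  0.01941764, -0.01523124]), 'width': 95.04392275981678}
scene {'mtx': array([[440.2872738 ,   0.        , 280.81157965],
       [  0.        , 440.2872738 , 197.9101354 ],
       [  0.        ,   0.        ,   1.        ]]), 'distortion': array([-0.12311379,  0.        ,  0.        ,  0.        ,  0.        ]), 'R': array([[-0.2333471 ,  0.97234832,  0.00937471],
       [ 0.74378008,  0.1846882 , -0.64240288],
       [-0.62637076, -0.14293012, -0.76630976]]), 't': array([ 127.99953116, -
[... 284 characters left out ...]
, 'R': array([[-0.00879427, -0.99995954,  0.00189369],
       [-0.99308489,  0.00851207, -0.11708951],
       [ 0.11706866, -0.00291031, -0.99311956]]), 't': array([ 30.3383748 , 564.57801805, 841.95197898])}
wrist {'mtx': array([[304.65741354,   0.        , 280.08091438],
       [  0.        , 304.65741354, 206.31238456],
       [  0.        ,   0.        ,   1.        ]]), 'distortion': array([-0.01515765,  0.        ,  0.        ,  0.        ,  0.        ]), 'R': array([[ 0.43347351, -0.90116529, -0.00135462],
       [-0.86775213, -0.41780589,  0.26915513],
       [-0.24311923, -0.11549615, -0.96309588]]), 't': array([-623.16903659,  -31.44707619,  390.98825166])}
['IKError', 'tip_reach']
```

View pics/scene0.png

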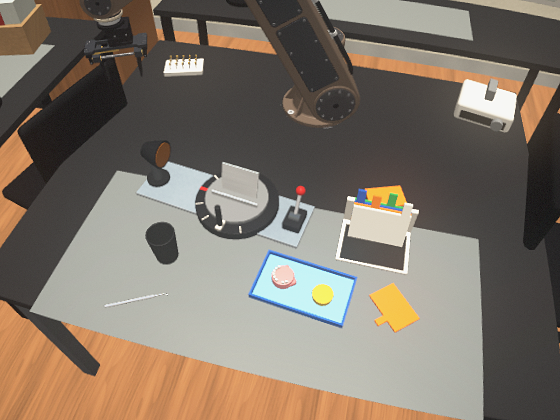

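View pics/top0.png

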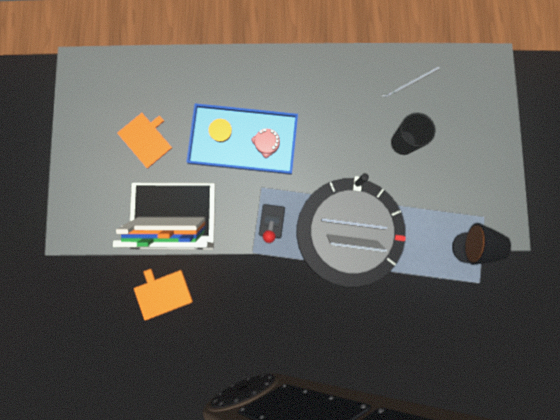

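View pics/wrist0.png

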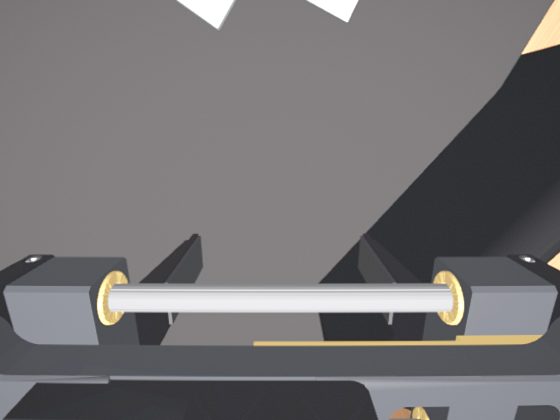

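The scene view shows the stand near (375,240), with its panels leaning towards the robot. The easel is at (237,195) with its handle at (220,215), the red mark at (205,188) and the lever ball at (300,190).

Three things could be taken for the orange panel:
- the one in the stack, with its tab near top-view (163,228)
- a flat one at top-view (145,140)
- a flat one at top-view (163,295)

The task says it is the one in the stack. I'll check that with a close crop.

```bash
cat > h.py <<'E'
import numpy as np,cv2
def load(tag,n):
    c=np.load(f"pics/{n}{tag}cal.npz"); d=np.load(f"pics/{n}{tag}.npy"); p=cv2.imread(f"pics/{n}{tag}.png")[:,:,::-1]
    return p,d,c
def cloud(d,c):
    h,w=d.shape
    uv=np.stack(np.meshgrid(np.arange(w),np.arange(h)),-1).reshape(-1,1,2).astype(np.float64)
    n=cv2.undistortPoints(uv,c["mtx"],c["distortion"]).reshape(h,w,2)
    P=np.concatenate([n*d[...,None],d[...,None]],-1)
    W=(P-c["t"])@c["R"]
    W[d<=0]=np.nan
    return W
def proj(X,c):
    r,_=cv2.Rodrigues(c["R"]); return cv2.projectPoints(np.atleast_2d(X).astype(float),r,c["t"],c["mtx"],c["distortion"])[0].reshape(-1,2)
def snap(tag,names):
    from rig import imaging
    for n in names:
        c=imaging.get_calibration(n)
        p,d=imaging.read_camera(n); cv2.imwrite(f"pics/{n}{tag}.png",p[:,:,::-1]); np.save(f"pics/{n}{tag}.npy",d)
        np.savez(f"pics/{n}{tag}cal.npz",**{k:np.array(v) for k,v in c.items()})
E
python3 - <<'E'
from h import *
for n,(x0,y0,x1,y1) in {"top":(105,170,225,320),"scene":(320,170,440,270)}.items():
    p,d,c=load(0,n); k=cv2.resize(p[y0:y1,x0:x1],None,fx=4,fy=4,interpolation=cv2.INTER_CUBIC); cv2.imwrite(f"pics/crop_{n}.png",k[:,:,::-1])
p,d,c=load(0,"top"); k=cv2.resize(p[165:300,240:390],None,fx=4,fy=4,interpolation=cv2.INTER_CUBIC); cv2.imwrite("pics/crop_e.png",k[:,:,::-1])
W=cloud(d,c)
for nm,(u,v) in dict(flat1=(145,140),flat2=(163,295),ball=(268,237),handle=(361,180),disc=(352,275),table=(230,350),floor=(170,195),whitetop=(150,222),tabo=(163,228)).items():
    print(nm,W[v,u].round(0))
E
```

```text
flat1 [731. 327.   9.]
flat2 [380. 277.   8.]
ball [500.  43. 115.]
handle [ 614. -145.  107.]
disc [ 421. -136.   29.]
table [260. 130.   2.]
floor [602. 266.   8.]
whitetop [536. 291.  68.]
tabo [521. 253. 105.]
```

View pics/crop_top.png

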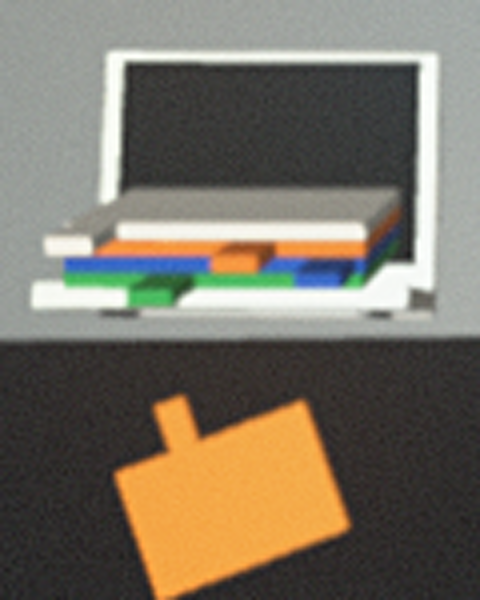

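View pics/crop_scene.png

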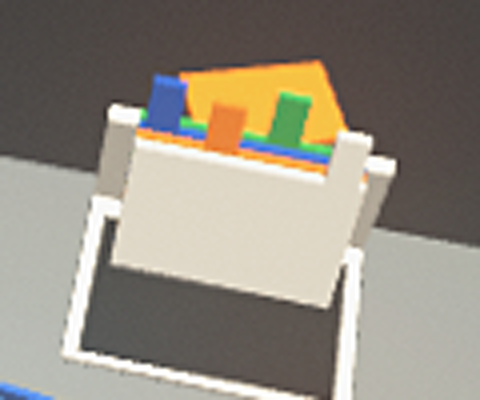

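View pics/crop_e.png

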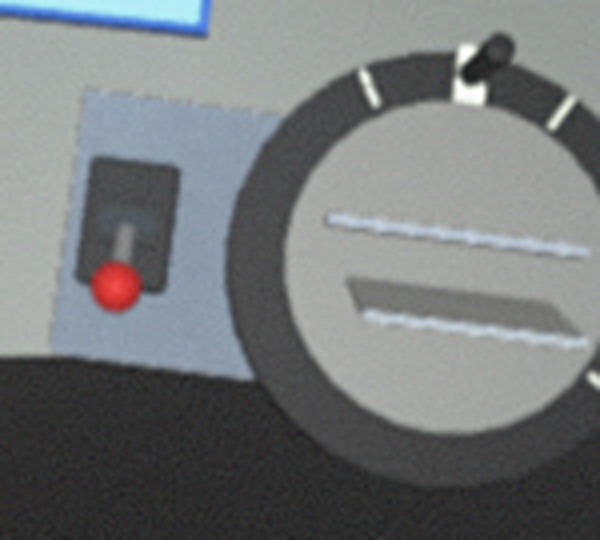

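Run:
```python
from h import *
for n,box in {"top":(125,215,215,262),"scene":(335,180,425,255)}.items():
    p,d,c=load(0,n); W=cloud(d,c)
    x0,y0,x1,y1=box
    hsv=cv2.cvtColor(p.copy(),cv2.COLOR_RGB2HSV)
    m=(hsv[...,1]>150)&(hsv[...,0]>5)&(hsv[...,0]<18); m&=(W[...,2]>20)
    mm=np.zeros_like(m); mm[y0:y1,x0:x1]=m[y0:y1,x0:x1]
    Q=W[mm]; print(n,len(Q))
    for z0 in range(20,160,10):
        q=Q[(Q[:,2]>=z0)&(Q[:,2]<z0+10)]
        if len(q): print(z0,len(q),np.median(q,0).round(1),q[:,1].min().round(),q[:,1].max().round(), q[:,0].min().round(),q[:,0].max().round())
```

```text
top 225
20 1 [534.6 187.8  24. ] 188.0 188.0 535.0 535.0
30 1 [531.3 187.4  37.6] 187.0 187.0 531.0 531.0
40 1 [528.4 187.7  47.8] 188.0 188.0 528.0 528.0
50 1 [525.5 187.9  57.5] 188.0 188.0 526.0 526.0
60 1 [522.8 188.3  66.4] 188.0 188.0 523.0 523.0
80 2 [518.4 187.7  85.4] 187.0 188.0 517.0 520.0
90 1 [512.5 188.1  98.6] 188.0 188.0 512.0 512.0
100 128 [512.9 230.6 105.8] 188.0 316.0 510.0 517.0
110 16 [513.8 240.6 116.2] 227.0 259.0 510.0 514.0
120 18 [511.2 240.4 125.4] 232.0 312.0 507.0 514.0
130 27 [504.9 244.1 136.8] 232.0 252.0 501.0 509.0
140 28 [504.5 240.6 141.2] 233.0 252.0 501.0 507.0
scene 138
100 48 [516.1 246.6 106.1] 187.0 305.0 510.0 520.0
110 22 [515.2 241.5 115.4] 231.0 249.0 511.0 518.0
120 31 [512.3 242.  124.8] 231.0 252.0 509.0 518.0
130 32 [509.1 241.9 134.5] 231.0 253.0 502.0 514.0
140 5 [508.3 241.1 141.2] 233.0 251.0 507.0 510.0
```

Run:
```python
from rig import imaging
from h import *
for n in ["scene","top"]:
    snap(1,[n]); p,d,c=load(1,n); W=cloud(d,c)
    for t in ["orange_tab","stand_mid","handle","lamp_lever_tip","ledge","orange_mid"]:
        try: r=imaging.find_in(t,n)
        except Exception as e: print(e);continue
        for b in r[:2]:
            x0,y0,x1,y1=b["bbox"]; print(n,t,np.round(b["bbox"],1),round(b["confidence"],2),W[int((y0+y1)/2),int((x0+x1)/2)].round())
```

```text
scene orange_tab [366.7 186.  409.2 204.8] 0.95 [375. 282.   5.]
scene orange_tab [368.3 284.9 418.6 330. ] 0.83 [735. 328.   5.]
scene stand_mid [336.8 197.  418.6 272.6] 0.96 [545. 264.  33.]
scene stand_mid [139.8 142.3 315.2 246.1] 0.42 [ 529. -159.   61.]
scene handle [204.  164.6 269.8 230.4] 0.86 [ 531. -132.   58.]
scene lamp_lever_tip [293.3 185.1 306.2 216.1] 0.53 [520.  43.  82.]
scene ledge [207.  161.9 263.8 226.8] 0.82 [ 511. -142.   45.]
scene ledge [270.3 266.7 294.1 288.9] 0.59 [729.  46.  28.]
scene orange_mid [368.2 281.  420.5 331.5] 0.55 [734. 330.   9.]
scene orange_mid [355.8 192.5 403.8 213.1] 0.54 [513. 249. 126.]
top orange_tab [131.2 272.4 192.3 320. ] 0.85 [378. 281.   8.]
top orange_tab [134.2 225.  205.6 238.6] 0.83 [514. 237. 119.]
top stand_mid [113.  180.7 215.1 250.5] 0.65 [557. 278.  11.]
top handle [307.  169.8 393.  272.6] 0.68 [ 536. -132.   47.]
top lamp_lever_tip [262.7 222.3 278.1 241.7] 0.53 [510.  39. 112.]
top lamp_lever_tip [116.3 215.5 199.8 229.9] 0.48 [536. 275.  67.]
top ledge [311.1 173.2 393.3 274.3] 0.97 [ 531. -134.   57.]
top orange_mid [134.6 229.1 195.2 236.3] 0.91 [511. 245. 126.]
top orange_mid [119.6 112.3 169.  163.8] 0.69 [737. 331.   4.]
```

Run:
```python
from h import *
# white front panel face yaw, from both cams
for n,box in {"top":(135,216,195,228),"scene":(352,208,402,240)}.items():
    p,d,c=load(0,n); W=cloud(d,c); x0,y0,x1,y1=box
    Q=W[y0:y1,x0:x1].reshape(-1,3); Q=Q[(Q[:,2]>25)&(Q[:,2]<98)]
    for it in range(4):
        cc=Q.mean(0); nn=np.linalg.svd(Q-cc)[2][2]; r=(Q-cc)@nn; Q=Q[abs(r)<max(2.,2*r.std())]
    nn*=np.sign(nn[0]); print(n,len(Q),cc.round(1),nn.round(3),"yaw",np.degrees(np.arctan2(nn[1],nn[0])).round(2),"tilt",np.degrees(np.arcsin(nn[2])).round(2))
# easel: back rest/lip points in top & scene
for n,box in {"top":(290,170,412,295),"scene":(190,150,285,240)}.items():
    p,d,c=load(0,n); W=cloud(d,c); x0,y0,x1,y1=box
    Q=W[y0:y1,x0:x1].reshape(-1,3)
    b=Q[(Q[:,2]>65)&(Q[:,2]<140)]
    top=b[(b[:,2]>118)&(b[:,2]<135)&(b[:,0]<560)]
    print(n,"rest top",len(top),top.mean(0).round(1),top[:,1].min(),top[:,1].max())
    l=np.polyfit(top[:,1],top[:,0],1); print(" x=f(y)",l, "yaw",np.degrees(np.arctan(-l[0])))
    for z0 in range(65,135,10):
        q=b[(b[:,2]>=z0)&(b[:,2]<z0+10)&(b[:,0]<580)]
        if len(q): print(z0,len(q),np.median(q,0).round(1),q[:,1].min().round(),q[:,1].max().round())
    h=b[(b[:,0]>590)]
    if len(h): print("handle",len(h),np.median(h,0).round(1),h.min(0).round(),h.max(0).round())
    lip=Q[(Q[:,2]>50)&(Q[:,2]<62)&(Q[:,0]>530)&(Q[:,0]<580)]
    if len(lip):
        l=np.polyfit(lip[:,1],lip[:,0],1); print("lip",len(lip),lip.mean(0).round(1),lip.min(0).round(),lip.max(0).round(),np.degrees(np.arctan(-l[0])))
# ball
for n,box in {"top":(255,222,285,250),"scene":(290,180,312,205)}.items():
    p,d,c=load(0,n); W=cloud(d,c); x0,y0,x1,y1=box
    hsv=cv2.cvtColor(p.copy(),cv2.COLOR_RGB2HSV); m=(hsv[...,1]>150)&((hsv[...,0]<6)|(hsv[...,0]>172)); mm=np.zeros_like(m);mm[y0:y1,x0:x1]=m[y0:y1,x0:x1]
    Q=W[mm]; Q=Q[Q[:,2]>60]; print(n,"ball",len(Q),Q.mean(0).round(1),Q.min(0).round(),Q.max(0).round())
```

```text
top 379 [537.3 262.2  62.9] [ 0.962 -0.012  0.271] yaw -0.69 tilt 15.74
scene 1040 [538.2 256.5  62.1] [ 0.962 -0.018  0.273] yaw -1.05 tilt 15.86
top rest top 185 [ 479.6 -130.7  124.2] -185.85375040646545 -76.91521168335322
 x=f(y) [1.39959879e-01 4.97864983e+02] yaw -7.967355793328063
65 52 [ 496.9 -127.3   70.2] -186.0 -79.0
75 50 [ 492.2 -135.    80.5] -186.0 -79.0
85 56 [ 492.  -126.    89.7] -185.0 -78.0
95 55 [ 487.6 -128.    99.1] -185.0 -78.0
105 63 [ 485.3 -134.7  109.6] -185.0 -77.0
115 128 [ 481.  -131.4  123.1] -186.0 -77.0
125 76 [ 479.  -127.9  125.9] -185.0 -77.0
handle 101 [ 616.4 -147.7  111.2] [ 611. -158.   65.] [ 627. -143.  121.]
lip 97 [ 534.9 -102.8   57.3] [ 531. -151.   51.] [540. -69.  61.] -6.037081326902488
scene rest top 123 [ 482.7 -129.8  123.4] -186.31753877411188 -79.17014977661866
 x=f(y) [1.35767466e-01 5.00307436e+02] yaw -7.731628853344323
65 113 [ 497.  -132.1   70.1] -189.0 -81.0
75 119 [ 494.1 -137.1   79.7] -191.0 -80.0
85 110 [ 491.2 -132.    89.7] -190.0 -80.0
95 118 [ 488.8 -133.7   99.8] -190.0 -80.0
105 122 [ 485.7 -132.1  110. ] -189.0 -79.0
115 121 [ 483.1 -133.9  120.6] -186.0 -79.0
125 39 [ 482.7 -125.6  126.2] -178.0 -79.0
handle 84 [ 624.6 -150.    96.8] [ 613. -159.   66.] [ 630. -145.  121.]
lip 106 [ 536.6 -115.4   55.8] [ 530. -178.   50.] [545. -72.  62.] -6.13419927850107
top ball 103 [502.5  42.2 112.8] [493.  31. 108.] [513.  53. 118.]
scene ball 68 [508.3  41.7 110.3] [495.  30.  97.] [516.  52. 118.]
```

I'm choosing the orange panel in the stack, second from the front with white in front of it. The crop shows its tab at about top-view (166,234), and the tab centre is near (508,242,123). The panel yaw is about -1°. The easel axis is near (516,-135), yaw about -7°, and its pointer is 90° short of red.

I'll move above the tab now.

>>> carry_out --motion "40 1 0.5 0.5 0.078; 40 1 0.8 0 0.078; 40 1 1 0 0.078; 40 0.8 1 0 0.078; 40 0.5 1 0 0.078; 40 0.4 1 0 0.078; 40 0.3 1 0 0.078; 40 0.3 1 0 0.078; 40 0.2 1 0 0.078; 40 0 1 0 0; 40 0 1 0 0; 40 0 1 0 0" --force 8

```text
t: 1.85
position: [464.1, -135.5, 248.0]
tcp_rot: [179.8, -0.2, 0.5]
ft_force: [1.3, -0.0, -0.4]
width: 38.3
```

>>> carry_out --motion "40 0.2 1 0 -0.016; 40 0.2 1 0 0; 40 0.2 1 0 0; 40 0.2 1 0 0; 40 0.2 1 0 0; 40 0 1 0 0; 40 0 1 0 0; 40 0 1 0 0; 40 0 0.8 0 0; 40 0 0 0 0; 40 0 0 0 0"

```text
t: 2.77
position: [500.6, 235.5, 250.0]
tcp_rot: [179.9, -0.5, -0.7]
ft_force: [0.6, 0.2, 0.1]
width: 38.0
```

Run:
```python
from rig import status
from h import *
o=status.get_obs(); print(o["position"],o["tcp_rot"])
snap(2,["wrist"])
p,d,c=load(2,"wrist"); W=cloud(d,c)
hsv=cv2.cvtColor(p.copy(),cv2.COLOR_RGB2HSV)
m=(hsv[...,1]>150)&(hsv[...,0]>4)&(hsv[...,0]<20)&(W[...,2]>100)&(W[...,2]<160)
Q=W[m];print(len(Q),Q.min(0),Q.max(0))
t=Q[Q[:,2]>112];print(len(t),t.mean(0),t.min(0),t.max(0)); print(np.median(t[t[:,2]>137],0))
```

```text
[500.56900417 235.48858196 249.99453598] [179.91077712  -0.54396095  -0.69724682]
1047 [498.25891823 187.9741607  102.67065936] [514.71646415 309.75117323 142.66412852]
414 [505.4276229  243.56866607 133.33171197] [498.25891823 230.70546634 112.64399427] [513.22019037 253.13392182 142.66412852]
[502.76740185 242.81209686 139.92218588]
```

View pics/wrist2.png

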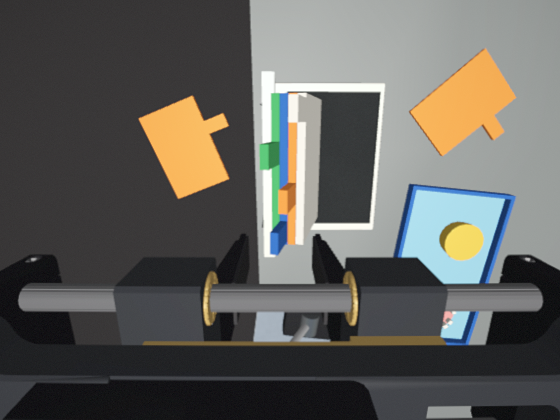

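>>> carry_out --motion "30 0.15 0.18 -0.5 0; 30 0 0 -0.8 0; 30 0 0 -0.7 0; 30 0 0 -0.5 0; 30 0 0 -0.3 0; 30 0 0 0 0; 30 0 0 0 0"

```text
t: 3.4
position: [508.6, 234.6, 136.1]
tcp_rot: [180.0, -0.8, -1.2]
ft_force: [1.1, -0.6, -0.4]
width: 28.7
```

>>> carry_out --motion "30 -0.04 0.2 -0.1 0; 30 0 0 -0.05 0; 30 0 0 0 0"

```text
t: 3.65
position: [508.2, 241.9, 132.1]
tcp_rot: [-180.0, -1.0, -1.4]
ft_force: [-0.1, -0.4, -1.1]
width: 28.6
```

Run:
```python
from h import *
snap(3,["scene"])
p,d,c=load(3,"scene")
k=cv2.resize(p[150:280,310:450],None,fx=5,fy=5,interpolation=cv2.INTER_CUBIC)[:600]; cv2.imwrite("pics/s3c.png",k[:,:,::-1])
```

```text
(no output)
```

View pics/s3c.png

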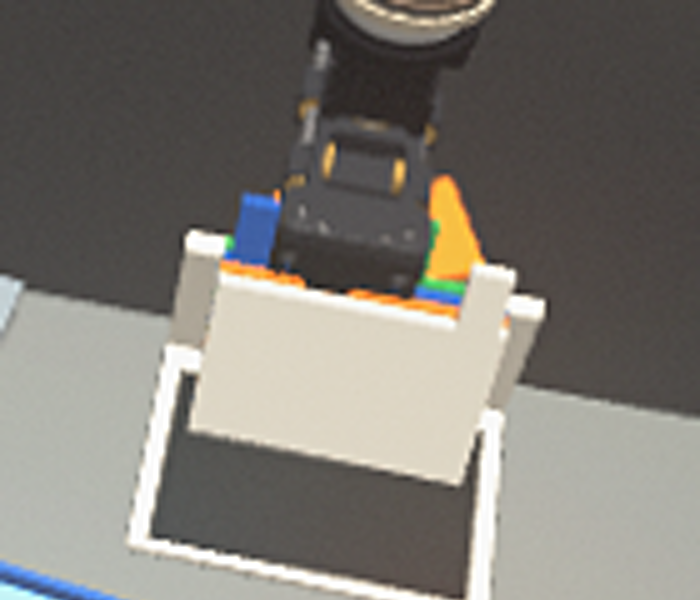

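>>> carry_out --motion "0 0 0 0 0; 0 0 0 0 0; 0 0 0 0 0; 0 0 0 0 0; 0 0 0 0 0" --force 8

```text
t: 4.12
position: [509.1, 242.5, 134.1]
tcp_rot: [-179.9, -1.2, -1.3]
ft_force: [1.1, -0.1, -1.6]
width: 13.4
```

>>> carry_out --motion "0 -0.05 0 0.15 0; 0 -0.07 0 0.25 0; 0 -0.07 0 0.25 0; 0 -0.07 0 0.25 0" --force 12

```text
t: 4.45
position: [500.2, 242.4, 171.3]
tcp_rot: [-179.9, -1.4, -1.3]
ft_force: [3.6, -0.2, -2.7]
width: 12.2
```

Run:
```python
from h import *
snap(4,["scene"])
p,d,c=load(4,"scene")
k=cv2.resize(p[150:280,310:450],None,fx=5,fy=5,interpolation=cv2.INTER_CUBIC)[:600]; cv2.imwrite("pics/s4c.png",k[:,:,::-1])
```

```text
(no output)
```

View pics/s4c.png

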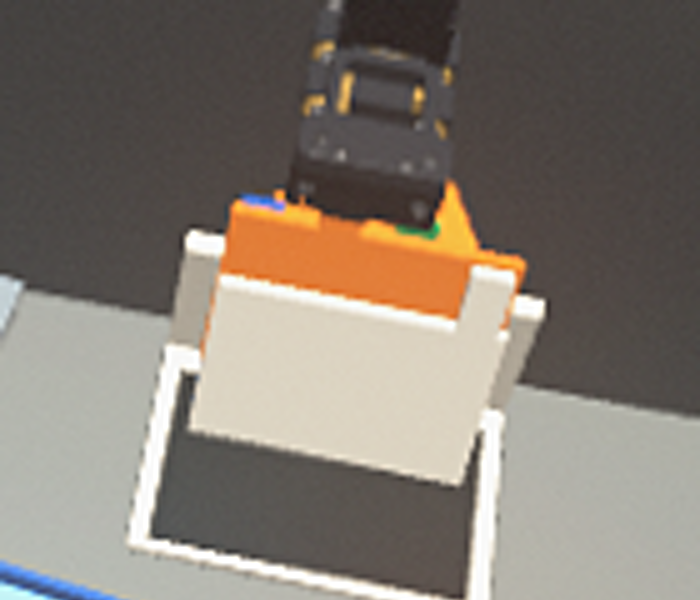

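>>> carry_out --motion "0 -0.1 0 0.4 0; 0 -0.1 0 0.4 0; 0 -0.1 0 0.4 0; 0 -0.1 0 0.4 0; 0 -0.1 0 0.4 0; 0 -0.1 0 0.4 0; 0 -0.1 0 0.4 0; 0 -0.1 0 0.4 0; 0 0 0 0 0"

```text
t: 5.25
position: [462.6, 241.9, 310.2]
tcp_rot: [-179.9, -1.4, -1.3]
ft_force: [1.0, -0.4, -1.1]
width: 8.1
```

Run:
```python
from h import *
snap(5,["scene","top"])
p,d,c=load(5,"scene")
k=cv2.resize(p[120:260,310:450],None,fx=4,fy=4,interpolation=cv2.INTER_CUBIC)[:600]; cv2.imwrite("pics/s5c.png",k[:,:,::-1])
p,d,c=load(5,"top")
k=cv2.resize(p[170:300,80:240],None,fx=4,fy=4,interpolation=cv2.INTER_CUBIC)[:600]; cv2.imwrite("pics/t5c.png",k[:,:,::-1])
```

```text
(no output)
```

View pics/s5c.png

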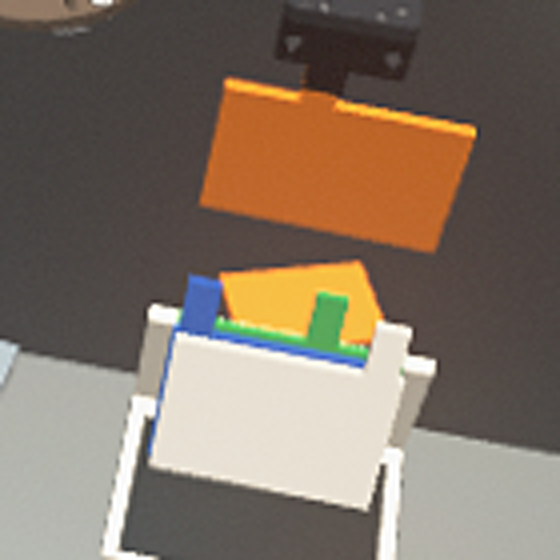

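View pics/t5c.png

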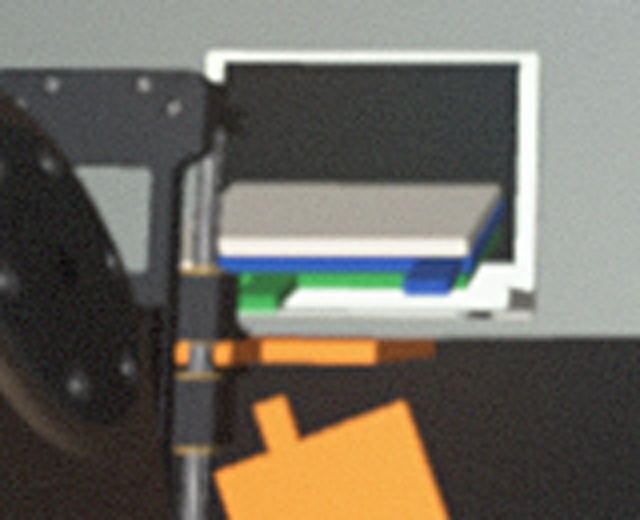

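The orange panel is out and hangs vertically between the pads. White, blue and green are still leaning. I'll measure how the panel sits in the hand.

```bash
cat >> h.py <<'E'
def panelfit(tag,n,zmin,zmax,T=None,xy=None):
    p,d,c=load(tag,n); W=cloud(d,c); hsv=cv2.cvtColor(p.copy(),cv2.COLOR_RGB2HSV)
    m=(hsv[...,1]>140)&(hsv[...,0]>4)&(hsv[...,0]<20)&(W[...,2]>zmin)&(W[...,2]<zmax)
    if xy is not None: m&=(abs(W[...,0]-xy[0])<80)&(abs(W[...,1]-xy[1])<120)
    Q=W[m]
    Q0=Q.copy()
    for it in range(5):
        cc=Q.mean(0); nn=np.linalg.svd(Q-cc,full_matrices=False)[2][2]; r=(Q-cc)@nn; Q=Q[abs(r)<max(1.5,2*r.std())]
    nn*=np.sign(nn[0])
    print(n,len(Q0),len(Q),"c",cc.round(1),"n",nn.round(3),"yaw",np.degrees(np.arctan2(nn[1],nn[0])).round(2),"tilt",np.degrees(np.arcsin(nn[2])).round(2))
    lo,hi=np.percentile(Q,[0.5,99.5],axis=0); print(" lo",lo.round(1),"hi",hi.round(1))
    return Q,cc,nn
E
python3 - <<'E'
from h import *
Q,cc,nn=panelfit(5,"scene",100,400,xy=(462,262))
for y0 in range(180,345,20):
    q=Q[(Q[:,1]>=y0)&(Q[:,1]<y0+20)]
    if len(q): print(y0,q[:,2].min().round(1),q[:,2].max().round(1))
for z0 in range(160,320,20):
    q=Q[(Q[:,2]>=z0)&(Q[:,2]<z0+20)]
    if len(q): print(z0,q[:,1].min().round(1),q[:,1].max().round(1))
E
```

```text
scene 1972 1716 c [469.6 260.8 233.1] n [ 0.999 -0.02   0.029] yaw -1.13 tilt 1.68
 lo [465.5 186.8 179.8] hi [473.7 334.  285.9]
180 179.8 280.5
200 180.1 281.5
220 179.2 289.6
240 178.4 290.3
260 180.2 280.7
280 179.0 281.4
300 178.6 280.7
320 178.9 280.0
160 186.9 330.3
180 186.3 335.3
200 185.7 333.9
220 186.0 335.0
240 186.5 335.1
260 186.4 334.9
280 191.4 329.8
```

>>> carry_out --motion "0 0 -0.2 0 0; 0 0 -0.4 0 0; 0 0.1 -0.6 0 -0.016; 0 0.1 -0.7 0 -0.016; 0 0.1 -0.7 0 -0.016; 0 0.1 -0.7 0 -0.016; 0 0.1 -0.7 0 0; 0 0.1 -0.7 0 0; 0 0.1 -0.7 0 0; 0 0.1 -0.7 0 0; 0 0.1 -0.7 0 0; 0 0.1 -0.7 0 0; 0 0.1 -0.7 0 0; 0 0 -0.5 0 0; 0 0 -0.3 0 0; 0 0 0 0 0; 0 0 0 0 0" --force 25

```text
t: 6.77
position: [496.8, -143.6, 284.4]
tcp_rot: [-180.0, 1.0, -7.4]
ft_force: [0.1, -0.0, -2.5]
width: 8.0
```

Run:
```python
from h import *
from rig import status
o=status.get_obs(); print(o["position"],o["tcp_rot"])
snap(6,["scene","top"])
Q,cc,nn=panelfit(6,"scene",100,400,xy=(500,-125))
e=np.array([-nn[1],nn[0],0]);e/=np.linalg.norm(e); s=(Q-cc)@e; print(np.percentile(s,[.5,99.5]),(cc+e*np.mean(np.percentile(s,[.5,99.5]))).round(1))
b=Q[Q[:,2]<Q[:,2].min()+8]; print(b.mean(0))
p,d,c=load(6,"scene"); cv2.imwrite("pics/s6c.png",cv2.resize(p[80:260,170:350],None,fx=3.3,fy=3.3,interpolation=cv2.INTER_CUBIC)[:,:,::-1])
```

```text
[ 496.75294963 -143.62877515  284.35007201] [-179.96322678    1.04520943   -7.35829686]
scene 1557 1313 c [ 502.7 -123.3  207.6] n [ 0.992 -0.12  -0.029] yaw -6.9 tilt -1.66
 lo [ 492.1 -197.7  154.5] hi [512.8 -51.4 266.6]
[-75.00805026  72.4465729 ] [ 502.5 -124.6  207.6]
[ 500.96009861 -123.14636247  157.2148197 ]
```

View pics/s6c.png

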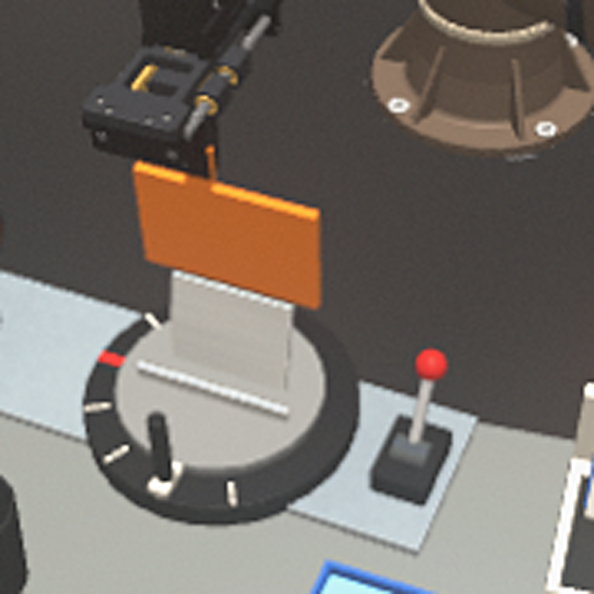

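>>> carry_out --motion "0 0.3 -0.18 0.05 0; 0 0.24 -0.15 0 0; 0 0 0 0 0; 0 0 0 0 0"

```text
t: 7.2
position: [519.0, -153.4, 286.1]
tcp_rot: [-179.9, 1.1, -7.1]
ft_force: [0.2, 0.9, -0.7]
width: 7.9
```

>>> carry_out --motion "0 -0.03 -0.08 -0.4 0; 0 0 0 -0.6 0; 0 0 0 -0.6 0; 0 0 0 -0.4 0; 0 0 0 -0.2 0; 0 0 0 0 0; 0 0 0 0 0"

```text
t: 7.78
position: [516.4, -152.7, 196.0]
tcp_rot: [-179.9, 1.0, -6.8]
ft_force: [-0.6, 0.4, -1.7]
width: 7.4
```

```bash
cat >> h.py <<'E'
def rep(tag,xy,zmin=50,zmax=250):
    from rig import status
    o=status.get_obs(); print(o["t"],o["position"].round(1),o["tcp_rot"].round(1))
    snap(tag,["scene"])
    Q,cc,nn=panelfit(tag,"scene",zmin,zmax,xy=xy)
    e=np.array([-nn[1],nn[0],0]);e/=np.linalg.norm(e); s=(Q-cc)@e; pp=np.percentile(s,[.5,99.5]);print(pp,"mid",(cc+e*pp.mean()-4*nn).round(1))
    b=Q[Q[:,2]<Q[:,2].min()+8]; print("bottom",b.mean(0).round(1),Q[:,2].min())
    p,d,c=load(tag,"scene"); cv2.imwrite(f"pics/s{tag}c.png",cv2.resize(p[110:260,180:330],None,fx=4,fy=4,interpolation=cv2.INTER_CUBIC)[:,:,::-1])
E
python3 -c "
from h import *
rep(7,(515,-135))"
```

```text
7.7833 [ 516.4 -152.7  196. ] [-179.9    1.    -6.8]
scene 1262 1043 c [ 521.8 -130.8  119. ] n [ 0.993 -0.116 -0.023] yaw -6.66 tilt -1.35
 lo [ 511.  -206.8   67. ] hi [531.4 -60.7 174.8]
[-76.39378828  70.54891431] mid [ 517.5 -133.3  119.1]
bottom [ 520.8 -127.6   69.8] 65.0724415271391
```

View pics/s7c.png

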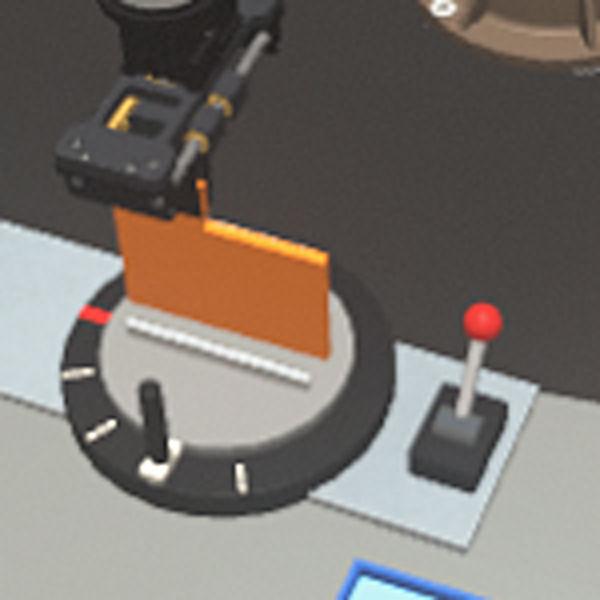

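>>> carry_out --motion "0 0.04 -0.1 -0.2 0; 0 0 0 -0.15 0; 0 0 0 -0.1 0; 0 0 0 0 0; 0 0 0 0 0"

```text
t: 8.25
position: [519.3, -157.6, 179.3]
tcp_rot: [180.0, 0.7, -6.8]
ft_force: [0.1, -0.0, -2.1]
width: 7.8
```

```bash
python3 -c "
from h import *
rep(8,(515,-135))"
```

```text
8.25 [ 519.3 -157.6  179.3] [180.    0.7  -6.8]
scene 1175 1003 c [ 524.9 -136.2  103.5] n [ 0.993 -0.121 -0.014] yaw -6.95 tilt -0.81
 lo [ 514.6 -211.5   52.6] hi [534.6 -66.  155.6]
[-75.86897629  70.64878637] mid [ 520.6 -138.3  103.6]
bottom [ 524.6 -130.9   55.5] 50.27672009752281
```

View pics/s8c.png

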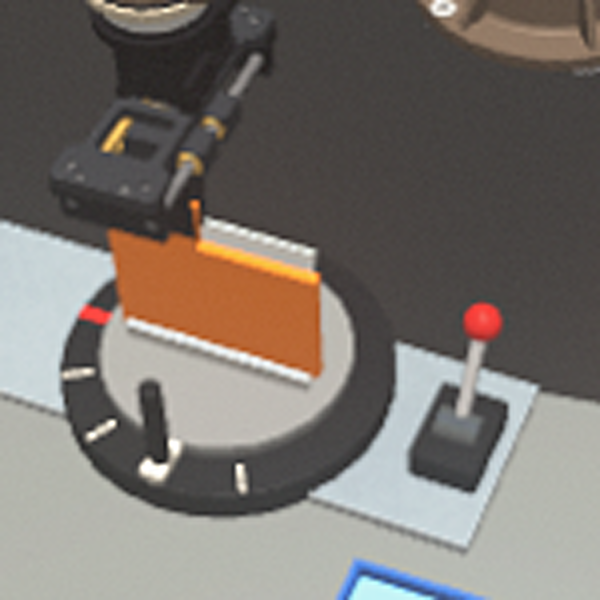

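>>> carry_out --motion "0 -0.05 0.02 -0.08 0; 0 0 0 -0.06 0; 0 0 0 -0.04 0; 0 0 0 0 0" --force 10

```text
t: 8.63
position: [518.2, -157.5, 174.1]
tcp_rot: [179.9, 0.4, -6.8]
ft_force: [-0.6, -0.3, -1.1]
width: 8.0
```

>>> carry_out --motion "0 0 0 -0.04 0; 12 0 0 0 0; 18 0 0 0 0; 18 0 0 0 0"

```text
t: 8.97
position: [518.7, -157.6, 173.4]
tcp_rot: [179.8, 0.3, -6.8]
ft_force: [0.7, -0.3, 0.8]
width: 16.0
```

```bash
python3 -c "
from h import *
rep(9,(515,-135))"
```

```text
8.9667 [ 518.7 -157.6  173.4] [179.8   0.3  -6.8]
scene 1130 950 c [ 524.3 -133.3  100.7] n [ 0.993 -0.121 -0.004] yaw -6.95 tilt -0.21
 lo [ 513.5 -210.9   53.2] hi [534.  -65.  164.4]
[-78.04329946  68.82708316] mid [ 519.8 -137.4  100.7]
bottom [ 525.  -122.9   55.3] 50.38583185725139
```

>>> carry_out --motion "22 -0.2 0.025 0 0; 22 -0.25 0.03 0 0; 22 -0.25 0.03 0 0; 22 -0.25 0.03 0 0; 22 0 0 0 0"

```text
t: 9.43
position: [475.7, -151.8, 172.5]
tcp_rot: [179.9, 0.4, -6.8]
ft_force: [0.1, 0.6, 0.8]
width: 20.8
```

```bash
python3 -c "
from h import *
rep(10,(515,-135))"
```

```text
9.4333 [ 475.7 -151.8  172.5] [179.9   0.4  -6.8]
scene 1690 1458 c [ 504.  -133.4   99. ] n [ 0.928 -0.108  0.356] yaw -6.66 tilt 20.84
 lo [ 476.1 -208.9   51. ] hi [528.8 -62.3 169.3]
[-76.03881574  71.1869429 ] mid [ 500.  -135.3   97.5]
bottom [ 521.  -131.6   54.5] 50.13386421740198
```

View pics/s10c.png

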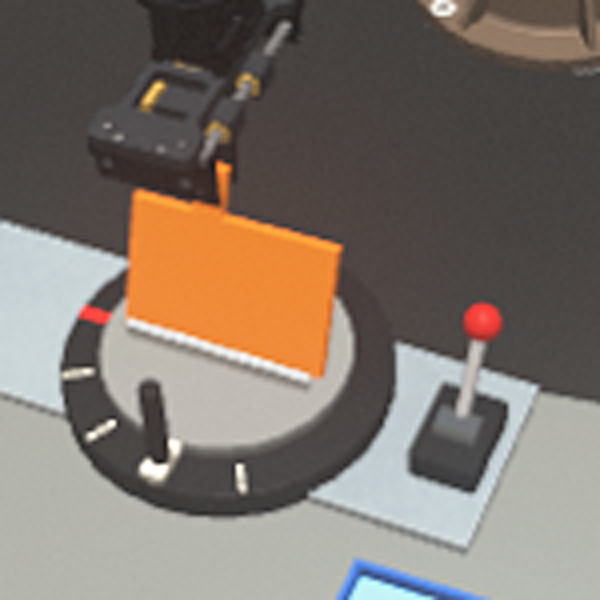

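>>> carry_out --motion "40 0 0 0 0; 60 0 0 0 0; 60 0 0 0 0; 60 0 0 0.3 0; 60 0 0 0.5 0; 60 0 0 0.5 0; 60 0 0 0.3 0; 60 0 0 0 0"

```text
t: 10.15
position: [477.8, -152.4, 238.5]
tcp_rot: [179.9, 0.4, -6.8]
ft_force: [0.0, -0.7, -0.2]
width: 57.0
```

```bash
python3 -c "
from h import *
rep(11,(515,-135))"
```

```text
10.15 [ 477.8 -152.4  238.5] [179.9   0.4  -6.8]
scene 1756 1507 c [ 501.6 -134.5  100.4] n [ 0.919 -0.11   0.379] yaw -6.8 tilt 22.26
 lo [ 470.5 -209.    51.3] hi [528.1 -62.2 171. ]
[-74.41675818  72.56405814] mid [ 497.8 -135.    98.9]
bottom [ 520.4 -134.8   54.9] 50.51890723083262
```

View pics/s11c.png

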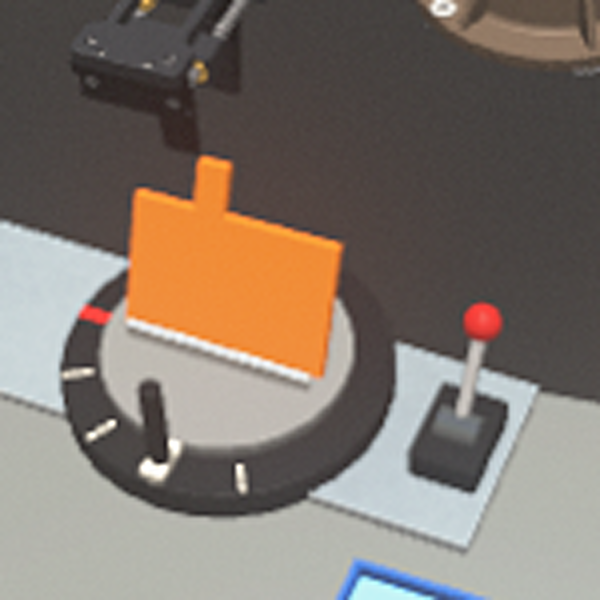

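The panel leans on the back rest at about 22°, centred, and I have let go of it. Next I go to the handle, turning the jaws so they straddle it tangentially.

>>> carry_out --motion "60 0 0 0.1 0.077; 50 0.2 0 0 0.077; 40 0.3 0 0 0.077; 40 0.4 0 0 0.077; 40 0.4 0 0 0.077; 40 0.4 0 0 0.077; 40 0.4 0 0 0.077; 40 0.4 0 0 0.077; 40 0.3 0 0 0.077; 40 0.2 0 0 0.077; 40 0.2 0 0 0.077; 40 0 0 0 0.077; 40 0 0 0 0.077; 40 0 0 0 0"

```text
t: 11.37
position: [610.2, -150.5, 222.5]
tcp_rot: [-179.2, 0.7, 86.5]
ft_force: [0.4, 0.3, -0.4]
width: 37.7
```

Run:
```python
from h import *
from rig import status
o=status.get_obs(); print(o["position"],o["tcp_rot"])
snap(12,["wrist","scene"])
p,d,c=load(12,"wrist"); W=cloud(d,c)
for n in ["wrist","scene"]:
    p,d,c=load(12,n); W=cloud(d,c)
    g=p.max(-1)
    m=(g<70)&(W[...,2]>68)&(W[...,2]<119)&(np.hypot(W[...,0]-620,W[...,1]+150)<25); Q=W[m]; print(n,len(Q))
    if len(Q): print(Q.mean(0).round(1),Q.min(0).round(1),Q.max(0).round(1)); t=Q[Q[:,2]>112]; print(t.mean(0) if len(t) else None)
```

```text
[ 610.16840294 -150.5103044   222.51453171] [-179.1615059     0.71686004   86.45730685]
wrist 310
[ 613.9 -151.4  102.8] [ 609.5 -158.9   68.7] [ 623.4 -143.5  118. ]
[ 616.91551747 -151.64567055  116.23484808]
scene 56
[ 625.  -149.7   93.2] [ 618.9 -155.3   68.7] [ 628.8 -144.9  119. ]
[ 623.0657971  -151.38750241  115.35477645]
```

View pics/wrist12.png

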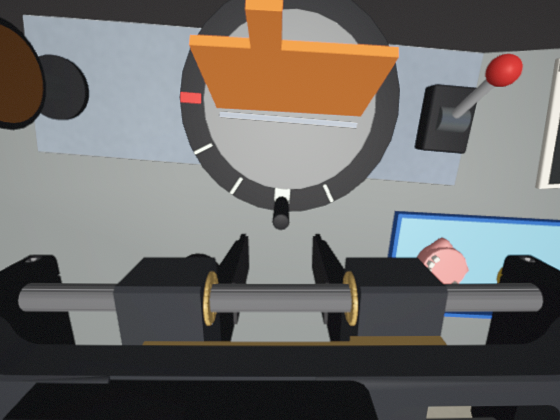

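Run:
```python
from h import *
p,d,c=load(0,"top"); W=cloud(d,c)
Q=W[105:160,385:440].reshape(-1,3); Q=Q[Q[:,2]>85]; print(Q.mean(0),Q.min(0),Q.max(0))
Q=W[215:275,450:515].reshape(-1,3); Q=Q[Q[:,2]>60]; print(Q.mean(0),Q.min(0),Q.max(0))
```

```text
[ 724.08843067 -270.74581256   96.40766547] [ 685.26656972 -305.66747197   85.0643043 ] [ 759.18542559 -232.48711073  104.29476701]
[ 480.3496835  -372.11237501  143.08448229] [ 443.63645457 -420.65866554   83.27470304] [ 523.86392908 -351.25750675  169.72855154]
```

>>> carry_out --motion "35 0.22 0 -0.2 -0.03; 35 0 0 -0.6 0; 35 0 0 -0.7 0; 35 0 0 -0.5 0; 35 0 0 -0.3 0; 35 0 0 0 0; 35 0 0 0 0"

```text
t: 12.05
position: [618.5, -150.6, 126.2]
tcp_rot: [-179.2, 0.7, 81.3]
ft_force: [0.0, -1.1, 0.2]
width: 33.4
```

>>> carry_out --motion "30 0 0 -0.3 0; 27 0 0 -0.15 0; 27 0 0 0 0; 27 0 0 0 0"

```text
t: 12.38
position: [619.3, -151.0, 108.6]
tcp_rot: [-179.4, 0.8, 81.0]
ft_force: [0.4, -0.1, 0.3]
width: 26.0
```

```bash
python3 -c "
from h import *
rep(13,(515,-135))"
```

```text
12.3833 [ 619.3 -151.   108.6] [-179.4    0.8   81. ]
scene 862 746 c [ 501.1 -109.   109.4] n [ 0.916 -0.106  0.387] yaw -6.63 tilt 22.75
 lo [ 477.5 -172.2   50.5] hi [529.5 -61.9 155.6]
[-63.40934941  47.70440332] mid [ 496.5 -116.4  107.9]
bottom [525.8 -91.9  54.5] 50.180660998293604
```

View pics/s13c.png

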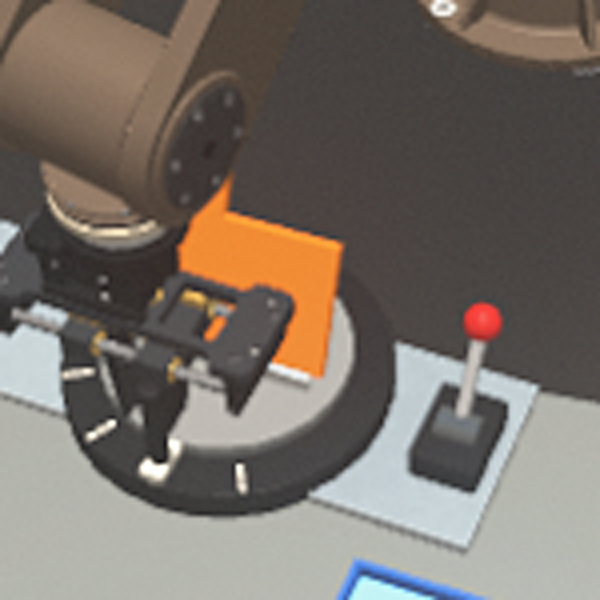

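>>> carry_out --motion "27 -0.04 -0.225 0 -0.056; 27 -0.06 -0.22 0 -0.056; 27 -0.08 -0.215 0 -0.056; 27 -0.1 -0.207 0 -0.056; 27 -0.115 -0.198 0 -0.056"

```text
t: 12.85
position: [604.5, -192.4, 110.7]
tcp_rot: [-179.6, 0.6, 55.0]
ft_force: [-0.6, -0.0, 0.0]
width: 25.2
```

>>> carry_out --motion "27 -0.13 -0.189 0 -0.05; 27 -0.146 -0.177 0 -0.05; 27 -0.16 -0.163 0 -0.05"

```text
t: 13.1
position: [587.3, -214.7, 112.3]
tcp_rot: [-179.7, 0.6, 40.7]
ft_force: [2.0, 2.9, -1.5]
width: 25.9
```

```bash
python3 -c "
from h import *
rep(14,(515,-135))"
```

```text
13.1 [ 587.3 -214.7  112.3] [-179.7    0.6   40.7]
scene 1295 1116 c [ 507.8 -125.2  101. ] n [ 0.659 -0.638  0.399] yaw -44.06 tilt 23.54
 lo [ 447.5 -189.7   50.6] hi [569.3 -65.5 170.2]
[-76.60386277  72.05261972] mid [ 503.6 -124.3   99.4]
bottom [ 523.5 -138.2   53.9] 50.12731454954959
```

View pics/s14c.png

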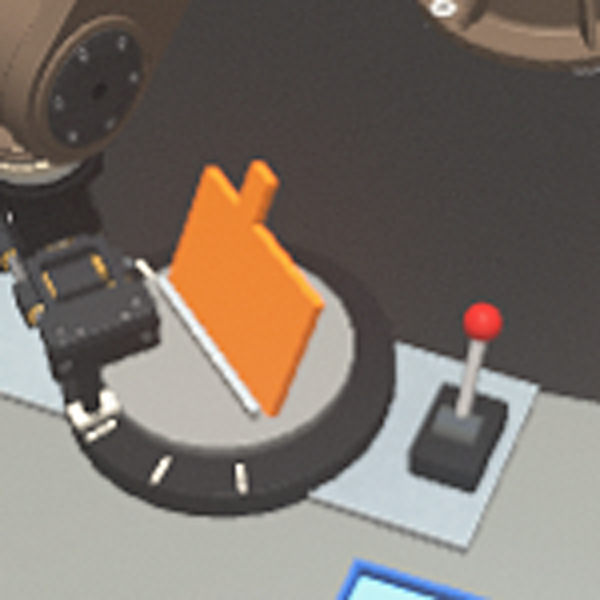

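>>> carry_out --motion "27 -0.175 -0.147 -0.03 -0.056; 27 -0.188 -0.131 -0.03 -0.056; 27 -0.198 -0.115 -0.03 -0.056; 27 -0.207 -0.097 0 -0.056; 27 -0.215 -0.078 0 -0.056"

```text
t: 13.57
position: [548.6, -238.9, 111.6]
tcp_rot: [-180.0, 0.3, 14.7]
ft_force: [0.4, -0.3, -0.3]
width: 26.0
```

>>> carry_out --motion "27 -0.221 -0.045 -0.02 -0.05; 27 -0.226 -0.03 0 -0.05; 27 -0.228 -0.01 0 -0.05; 27 -0.15 0.01 0 -0.05; 27 0 0 0 0"

```text
t: 13.98
position: [515.7, -242.8, 113.5]
tcp_rot: [179.8, 0.0, -4.0]
ft_force: [-2.6, 0.6, -1.6]
width: 25.6
```

```bash
python3 -c "
from h import *
rep(15,(515,-135))
snap(15,['top','wrist'])"
```

```text
13.9833 [ 515.7 -242.8  113.5] [179.8   0.   -4. ]
scene 205 171 c [ 542.6 -113.5  124.2] n [ 0.035  0.918 -0.395] yaw 87.79 tilt -23.26
 lo [ 446.7 -145.1   53.1] hi [594.5 -89.3 174.1]
[-52.33837732  96.31492788] mid [ 520.5 -116.3  125.8]
bottom [ 590.8 -143.9   54.1] 51.30719175300142
```

View pics/s15c.png

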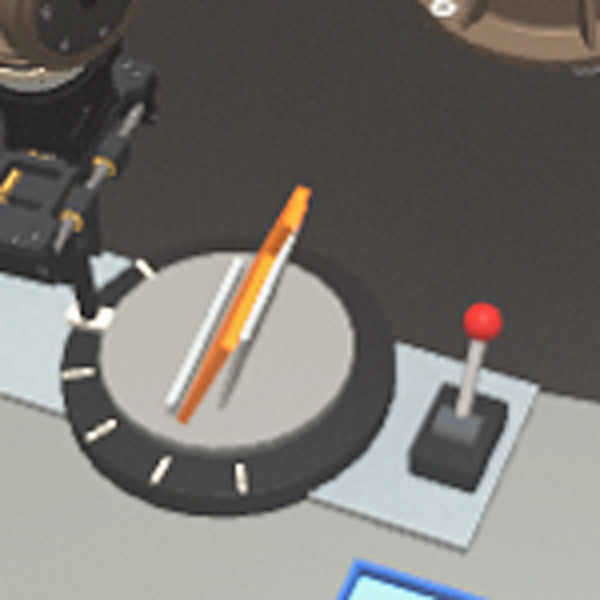

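View pics/top15.png

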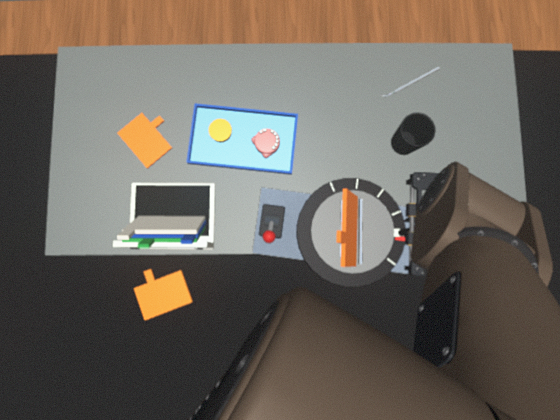

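>>> carry_out --motion "27 -0.15 0.02 0 -0.02; 27 -0.12 0.02 0 -0.02; 27 0 0 0 0; 27 0 0 0 0"

```text
t: 14.47
position: [507.0, -241.4, 113.9]
tcp_rot: [179.7, -0.2, -7.1]
ft_force: [-0.7, -0.4, -0.4]
width: 25.7
```

```bash
python3 -c "
from h import *
rep(16,(515,-135))"
```

```text
14.4667 [ 507.  -241.4  113.9] [179.7  -0.2  -7.1]
scene 100 91 c [ 545.5 -111.1  129.6] n [ 0.113  0.912 -0.394] yaw 82.95 tilt -23.18
 lo [ 450.3 -150.3   52.4] hi [594.8 -86.6 174.6]
[-50.6275404   96.72608681] mid [ 522.2 -111.9  131.2]
bottom [ 589.5 -150.1   52.7] 50.39315503723781
```

View pics/s16c.png

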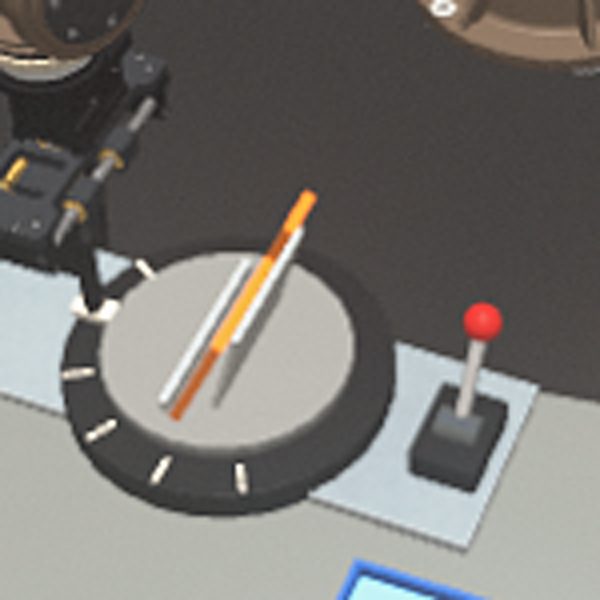

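>>> carry_out --motion "35 -0.05 0 0 0; 40 0 0 0 0; 40 0 0 0.3 0; 40 0 0 0.6 0; 40 0 0 0.8 0; 40 0 0 0.8 0; 40 0 0 0.4 0; 40 0 0 0 0"

```text
t: 15.18
position: [505.6, -241.2, 233.8]
tcp_rot: [179.7, -0.2, -6.9]
ft_force: [0.0, -1.2, 0.2]
width: 38.1
```

Run:
```python
from h import *
rep(17,(515,-135))
snap(17,["top"])
p,d,c=load(17,"top"); W=cloud(d,c)
Q,cc,nn=panelfit(17,"top",50,250,xy=(515,-135))
for n,box in {"top":(255,222,285,250),"scene":(290,180,312,205)}.items():
    p,d,c=load(17,n); W=cloud(d,c); x0,y0,x1,y1=box
    hsv=cv2.cvtColor(p.copy(),cv2.COLOR_RGB2HSV); m=(hsv[...,1]>150)&((hsv[...,0]<6)|(hsv[...,0]>172)); mm=np.zeros_like(m);mm[y0:y1,x0:x1]=m[y0:y1,x0:x1]
    Q=W[mm]; Q=Q[Q[:,2]>60]; print(n,"ball",len(Q),Q.mean(0).round(1),Q.min(0).round(),Q.max(0).round())
p,d,c=load(17,"top");cv2.imwrite("pics/t17c.png",cv2.resize(p[160:310,240:390+50],None,fx=4,fy=4,interpolation=cv2.INTER_CUBIC)[:,:,::-1])
```

```text
15.1833 [ 505.6 -241.2  233.8] [179.7  -0.2  -6.9]
scene 107 106 c [ 544.4 -110.9  129.9] n [ 0.143  0.913 -0.381] yaw 81.09 tilt -22.42
 lo [ 448.1 -151.3   54.1] hi [594.6 -84.6 174.5]
[-52.28955944  98.03388314] mid [ 521.3 -111.   131.5]
bottom [ 590.1 -148.7   56.5] 53.692026049210824
top 1139 932 c [ 515.8 -119.8  105.5] n [ 0.139  0.905 -0.402] yaw 81.3 tilt -23.71
 lo [ 445.4 -150.    53.3] hi [591.3 -87.4 172.7]
top ball 105 [502.5  42.2 112.2] [493.  31. 104.] [513.  53. 118.]
scene ball 67 [508.1  41.6 110.1] [498.  30.  99.] [517.  52. 118.]
```

View pics/t17c.png

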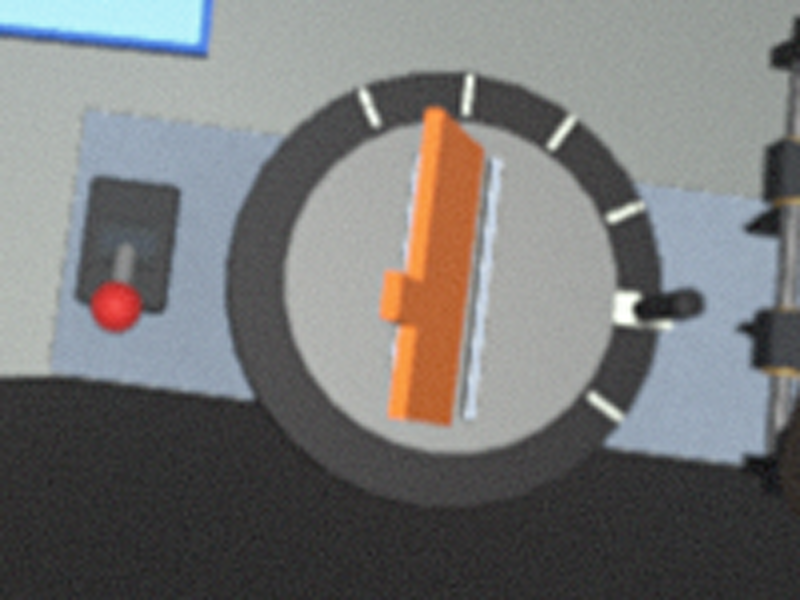

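>>> carry_out --motion "0 -0.1 0.4 0 0; 0 -0.1 0.7 0 0; 0 -0.1 0.8 0 0; 0 -0.1 0.8 0 0; 0 -0.1 0.8 0 0; 0 -0.1 0.8 0 0; 0 -0.1 0.8 0 0; 0 -0.1 0.8 0 0; 0 -0.1 0.7 0 0; 0 -0.1 0.4 0 0; 0 0 0 0 0; 0 0 0 0 0" --force 10

```text
t: 16.28
position: [449.4, 58.0, 213.5]
tcp_rot: [-180.0, 1.6, -6.9]
ft_force: [-0.8, -0.7, -0.0]
width: 0.8
```

>>> carry_out --motion "0 0.15 -0.26 -0.3 0; 0 0 0 -0.6 0; 0 0 0 -0.7 0; 0 0 0 -0.6 0; 0 0 0 -0.3 0; 0 0 0 0 0; 0 0 0 0 0"

```text
t: 16.87
position: [453.5, 43.1, 106.4]
tcp_rot: [180.0, 1.9, -7.1]
ft_force: [1.1, 0.3, 0.3]
width: 0.4
```

Run:
```python
from h import *
snap(18,["scene"]);p,d,c=load(18,"scene");cv2.imwrite("pics/s18c.png",cv2.resize(p[110:260,200:350],None,fx=4,fy=4,interpolation=cv2.INTER_CUBIC)[:,:,::-1])
```

```text
(no output)
```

View pics/s18c.png

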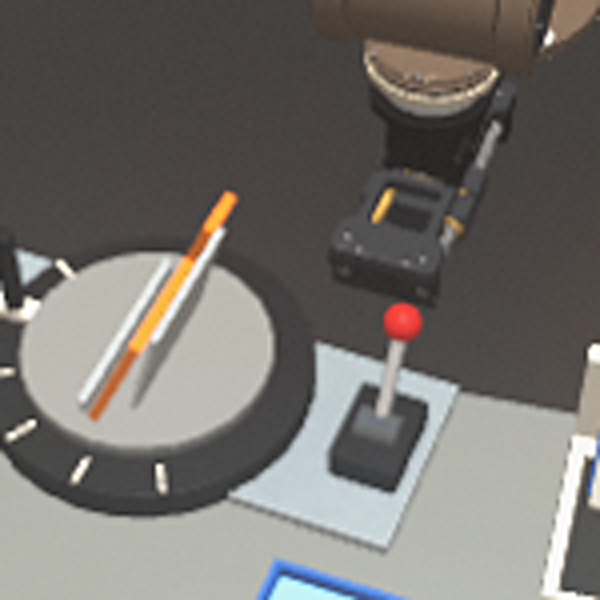

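>>> carry_out --motion "0 0.2 0.09 0 0; 0 0.25 -0.03 0 0; 0 0.25 -0.03 0 0; 0 0.25 -0.03 0 0; 0 0.25 -0.03 0 0; 0 0.25 -0.03 0 0; 0 0.25 -0.03 0 0; 0 0.25 -0.03 0 0; 0 0.1 -0.01 0 0; 0 0 0 0 0"

```text
t: 17.75
position: [548.1, 37.3, 115.4]
tcp_rot: [-180.0, 1.1, -7.0]
ft_force: [-0.7, -0.5, -0.7]
width: 0.7
```

>>> carry_out --motion "0 0 0 -0.2 0; 0 0.12 -0.01 -0.05 0; 0 0.12 -0.01 0 0; 0 0.12 -0.01 0 0; 0 0 0 0 0"

```text
t: 18.17
position: [558.5, 36.8, 104.6]
tcp_rot: [180.0, 1.8, -7.0]
ft_force: [0.2, -0.7, 0.3]
width: 0.5
```

Run:
```python
from h import *
snap(19,["scene"]);p,d,c=load(19,"scene");cv2.imwrite("pics/s19c.png",cv2.resize(p[110:260,200:350],None,fx=4,fy=4,interpolation=cv2.INTER_CUBIC)[:,:,::-1])
W=cloud(d,c)
hsv=cv2.cvtColor(p.copy(),cv2.COLOR_RGB2HSV); m=(hsv[...,1]>150)&((hsv[...,0]<6)|(hsv[...,0]>172))&(W[...,2]>60)&(abs(W[...,1]-40)<40)
Q=W[m];print(len(Q),Q.mean(0),Q.min(0),Q.max(0))
```

```text
<stdin>:5: RuntimeWarning: Mean of empty slice.
  ret = um.true_divide(
Traceback (most recent call last):
ValueError: zero-size array to reduction operation minimum which has no identity
```

View pics/s19c.png

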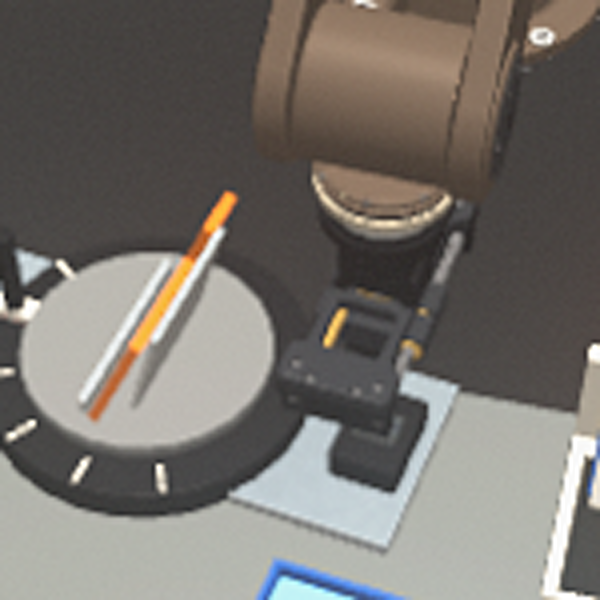

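>>> carry_out --motion "0 0.1 -0.01 0 0; 0 0.1 -0.01 0 0; 0 0.05 0 0 0"

```text
t: 18.47
position: [558.9, 37.1, 104.1]
tcp_rot: [179.9, 3.2, -7.0]
ft_force: [-7.9, -0.1, 5.1]
width: 0.3
```

>>> carry_out --motion "0 -0.3 0.03 0 0; 0 -0.5 0.05 0 0; 0 -0.5 0.05 0.1 0; 0 -0.2 0 0.6 0; 0 0 0 0.8 0; 0 -0.3 0.3 0.8 0; 0 -0.3 0.5 0.5 0; 0 0 0 0 0"

```text
t: 19.13
position: [473.4, 74.8, 219.6]
tcp_rot: [179.9, 3.1, -7.1]
ft_force: [0.2, 0.5, -0.4]
width: 0.8
```

Run:
```python
from h import *
snap(20,["scene","top"]);p,d,c=load(20,"scene");cv2.imwrite("pics/s20c.png",cv2.resize(p[110:260,200:430],None,fx=3.4,fy=3.4,interpolation=cv2.INTER_CUBIC)[:,:,::-1])
for n in ["scene","top"]:
    p,d,c=load(20,n);W=cloud(d,c)
    hsv=cv2.cvtColor(p.copy(),cv2.COLOR_RGB2HSV); m=(hsv[...,1]>150)&((hsv[...,0]<6)|(hsv[...,0]>172))&(W[...,2]>60)&(abs(W[...,1]-40)<40)&(abs(W[...,0]-540)<80)
    Q=W[m];print(n,len(Q),Q.mean(0) if len(Q) else 0)
    panelfit(20,n,50,250,xy=(515,-135))
```

```text
scene 65 [584.47339955  31.94048399 110.87069852]
scene 110 110 c [ 544.6 -110.9  129.4] n [ 0.139  0.912 -0.387] yaw 81.33 tilt -22.74
 lo [ 446.5 -152.    52.9] hi [594.9 -84.5 173.8]
top 0 0
top 1149 931 c [ 516.1 -119.7  105.6] n [ 0.138  0.905 -0.403] yaw 81.33 tilt -23.74
 lo [ 445.4 -150.1   53. ] hi [591.3 -87.3 173.5]
```

View pics/s20c.png

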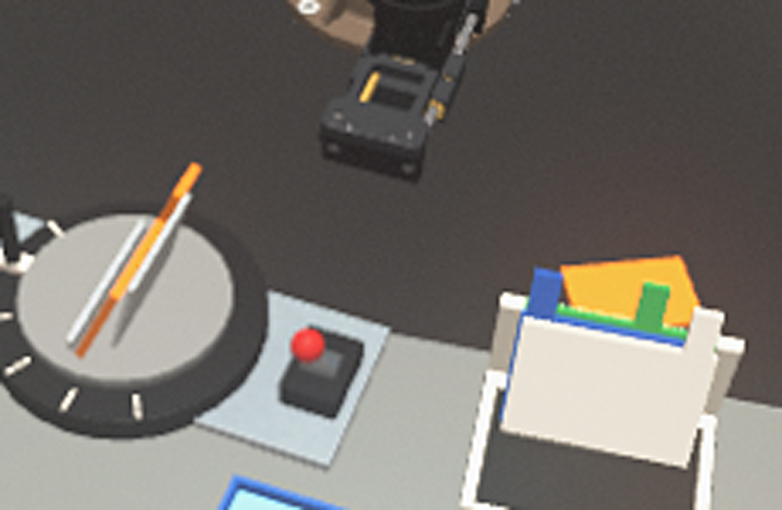

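View pics/top20.png

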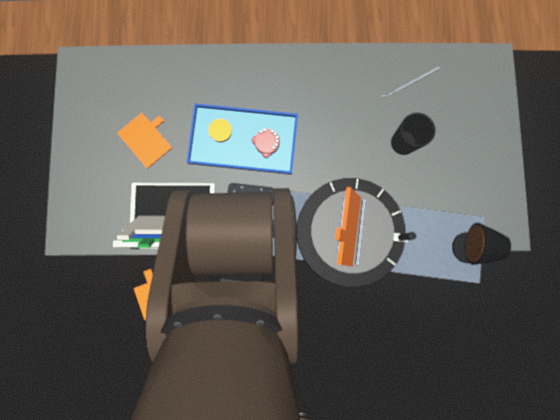

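Run:
```python
from h import *
A=np.array([516,-137.])
for tag in (0,17,20):
  for n in ["top","scene"]:
    p,d,c=load(tag,n);W=cloud(d,c)
    cen=(619,-150) if tag==0 else (503,-241)
    m=(p.max(-1)<70)&(W[...,2]>68)&(W[...,2]<119)&(np.hypot(W[...,0]-cen[0],W[...,1]-cen[1])<22); Q=W[m]
    if len(Q)<5: continue
    q=np.median(Q,0); print(tag,n,len(Q),q.round(1),np.degrees(np.arctan2(q[1]-A[1],q[0]-A[0])).round(1))
```

```text
0 top 62 [ 614.8 -147.1  105.9] -5.8
0 scene 59 [ 625.5 -149.7   94.6] -6.6
17 top 63 [ 500.9 -234.3  105.8] -98.8
17 scene 62 [ 507.4 -238.3  100.8] -94.9
20 top 62 [ 500.1 -234.3  105.2] -99.3
20 scene 63 [ 507.6 -238.4  100.4] -94.7
```

```bash
python3 -c "
from rig import ticket,status
o=status.get_obs();print(o['t'],o['ft_force'],o['joint_velocities'].round(2))
print(ticket.hand_in())"
```

```text
19.2333 [ 0.39909189 -0.66717941 -0.53529925] [-1.06  2.48  0.85 -0.1  -0.77 -0.35]
the job is handed in; nothing more can be done
None
```

I drew the orange panel out of the stack, stood it on the easel and let go. I then turned the easel to the red mark and pushed the lamp lever over to its stop. The job is handed in at about 19 s of the 64 s allowed; no verdict is reported.

**Last checks:**
- **Panel:** it leans about 23° on the back rest, within a few millimetres of centred, with the tab up.
- **Easel:** the pointer covers the red mark. The turn measured about 91 to 92° by the handle and the panel, against the 90° needed. The handle reading differed by about 4° between the top and scene cameras (-99° against -95°), around an expected -97°. Both fit the 120° click.
- **Lever:** the ball moved 76 mm, about its full throw, and the push ended against a firm stop (8 N).
- **Other things:** white, blue and green still lean in the stack. In the last pictures the cup, jaw model and dish are where they were at the start.
- **Robot:** it is clear of everything, and the wrist force reads about zero. The joints still showed speeds of up to 2.5°/s when I handed in.

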